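Ink the hand stamp and hold its print in the mailer's frame

ROBOT

A 6-joint arm with a two-finger parallel gripper is mounted at the origin on the work surface. World frame = base frame: x ahead of the robot, y to its left, z up, the work surface at z = 0. Lengths are in m, angles in rad, forces in N, time in s.
With the tool pointing down it reaches from about 0.35 to 1 m from the base axis. Payload 7.1 kg.
Tool frame: the origin (TCP) lies at the very end of the fingers, on their centre line; the grasp point (between the pads) lies 19 mm behind it; z points along the fingers, y is the line along which they close (so a half turn about z gives the same grasp; the last joint's range is limited). The gripper opens to 85 mm and grips with 20 to 120 N. Pads are 22 mm wide; open, the fingers measure 114 mm over their backs; the gripper's body (76 mm by 85 mm) begins 54 mm behind the grasp point. The pads swing forward as they close: fully open they stand 13 mm farther back than shut.
Start: joints at [-1.145, 0.423, 1.63, -0, 1.089, -0.019], TCP at [0.269, -0.564, 0.231] pointing down, gripper open.
Joint ranges: [-3, 3], [-0.9, 2.11], [0.09, 2.58], [-1.31, 4.45], [0.11, 2.69], [-2.54, 2.54]. Speed limits (rad/s): [2.39, 2.39, 3.01, 3.14, 3.14, 3.14].

INTERFACE

Orientations are given as a rotation vector (axis times angle).
In Python, from bench import get_obs, eyes, robot gives the robot as it stands.
- The arm moves only by the tool apply_moves, never from a script. Its argument "targets" is a list of rows, each a list of 3 entries, a list of its own where there are three numbers: the shift along the tool's x, y, z scaled (see below), then the turn, a rotation vector about the tool's x, y, z scaled (see below), then the opening, from 0 (shut) to 1 (fully open). In form: [[[tx, ty, tz], [rx, ry, rz], fingers], ...]. A call has 1 to 10 rows; each row is the pose to reach, as a shift and turn from the pose commanded when the call began, along the tool's axes at that moment; what a row does not reach only later rows make up. The controller multiplies each number of a shift by 10 cm and each number of a turn by 90 degrees. A row lasts 1/10 s, in which the tool goes at most 50 mm and 8.59 degrees, less where a joint would pass 70% of its speed; a pose out of reach is approached as far as the arm can. A call with a number of a shift or a turn outside -1 to 1 is refused whole. A call with a gripper value outside its range is refused whole. The fingers move at their own pace and stop on an object; "grip_force" is the grip in N (left out, the last holds). Time passes only in rows, so rows that repeat a pose let the fingers close. It gives the time, the measured TCP pose, the force, the opening and the grip force at its end, in the units of the state.
- get_obs(): the state, without advancing time (a new reading comes with each control period).
- eyes.grab_frame(name): name is "scene" or "top"; returns (picture, depth): 420x560x3 uint8, blue, green, red; 420x560 float32, m along the optical axis (not along the pixel's ray), 0 where there is no reading.
- eyes.camera_info(name): a dict with "fx", "fy", "cx", "cy" (pixels), "extrinsics" (4x4, takes a point from world to camera coordinates). Camera axes: x right, y down, z forward; pixel columns grow to the right and rows downward; lengths in m; the calibration is good to about 2 mm. A picture is of the moment at which its call begins. camera_info takes no time and is no camera call.
- robot.finish_job(): hands the job in; it is judged then, once.
The state is a dict: "time": time; "joint_positions": joint angles; "joint_velocities": joint speeds; "joint_efforts": joint torques, N m; "ee_pos": TCP position; "eef_rot": TCP orientation; "force": force on the tool from outside, world axes, zero at the start; "torque": the same for the moment, N m; "width": opening from 0.0 (shut) to 1.0 (fully open); "grasp_force": force on a finger pad.
Only numpy, scipy, OpenCV 4.12 (cv2) and the standard library are available. Lean on these libraries where they do the work, as an engineer would, in place of code of your own. Each camera call takes 0.05 s, during which the arm holds its last target. There are 200 camera calls.

TASK

Ink the hand stamp with the rectangular foot by pressing it flat on the middle of the ink pad, gently, until its spring gives a little, then print it in the empty rectangular frame on the white mailer: stamp upright, centred in the frame and square with it, pushed lightly so that its spring is about half way in. Print nowhere else on the mailer, never push hard, and leave the mailer, the ink pad and the other things on the desk where they are. Finish while still holding the stamp pressed there; do not let go.

Things in the scene. Friction and masses are not known exactly. Their poses are not given: they have to be found in the camera images.
- stamp: Hand stamp, 94 mm tall, 130 g, standing on its face. Flat-sided wooden handle 36 (x) by 22 mm (y), 38 to 94 mm above the origin: grip across the 22 mm. Below it a mount 54 x 30 mm, 18 to 28 mm up, and on a spring under that the rectangular foot, 8 mm thick, rubber face 50 (x) x 26 mm (y). Origin: centre of the face, spring out; z up the handle. Half a turn makes no difference.
- stamp_spring (a joint): How far the foot of the stamp is pushed up towards its mount: 0 m out (as when it just stands), 0.010 m fully in. The spring begins to give at about 2 N and takes 0.7 N more per mm (about 5.6 N half way).
- stamp_face (a point): Centre of the stamp's rubber face, on its underside; it moves with the foot. Axes as the stamp's.
- ink_pad: Ink pad: shallow open steel tin standing in its own lid, 116 x 76 mm (x, y), loose on the desk, 0.35 kg. Dark felt 98 mm (x) by 58 mm (y) in the middle, its flat, firm top 18 mm above the desk and 2 mm above the tin's rim. Origin: centre of the underside.
- ink_top (a point): Centre of the felt's top, 18 mm above the ink pad's origin.
- mailer: Stiff white book mailer lying flat and loose on the desk, 200 x 150 x 20 mm (x, y, z), about 0.55 kg; brown strip across its +x end, printed address lines in the middle, a small printed circle, and the empty rectangular frame in the corner at -x, -y. Origin: centre of the underside.
- frame_centre (a point): Centre of the printed rectangular frame, on the mailer's top face 20 mm above the desk. The frame is a thin dark outline, 64 mm along the mailer's x by 40 mm along its y (the stamp's long side goes along the 64 mm); axes as the mailer's.
- round_stamp: Bystander: another stamp, 94 mm tall, with the same handle but a round foot 40 mm across, standing upright. Origin: centre of the underside.
- glue_stick: Bystander: glue stick standing upright, 29 mm across, 95 mm tall. Origin: centre of the underside.
- phone: Bystander: phone in a brown case, 74 x 150 x 12 mm, lying on a 12 mm thick notebook beyond the mailer. Origin: centre of the underside.
- tape_dispenser: Bystander: desk tape dispenser, 130 x 50 mm, 72 mm tall. Origin: centre of the underside.
There are look-alikes about, which are no part of the job. What is shaped like the stamp but pink is not meant. Leave any red look-alike of the ink_pad alone.

How it is judged:
By the outcome, as a careful person would: the job done as asked, in the order asked, and still so for the second after the job is handed in, while the arm keeps its last pose, push and grip.
It also fails if it takes over 54 s, if anything falls off the work surface, if the arm or the gripper's body presses on something with over 40 N, if the wrist force passes 120 N, or if a joint passes its speed limit or range.

## Working session

There is one attempt and no reset: what is moved stays moved. The work goes in short steps, Python scripts to look and compute and a tool call to move; the robot and the scene stay as the last step left them, time stands still between calls to the robot, and variables do not carry over. Pictures are saved under pics/ and viewed, at most 13 in all, crops included, and the job is handed in when it is done.

Besides the shell and the picture viewer there is one more tool, called after ">>>" as name(argument=value, ...) on one line, values as JSON. apply_moves: Moves the arm, as the interface text tells. Shifts and turns lie within -1 to 1; 1 stands for 10 cm of shift or 90 degrees of turn. Its arguments: {"type":"object","properties":{"targets":{"type":"array","items":{"type":"array"}},"grip_force":{"type":"number"}},"required":["targets"]}

```bash
mkdir -p pics; ls
python3 - <<'E'
from bench import get_obs, eyes, robot
import cv2,numpy as np
for n in ("top","scene"):
    p,d=eyes.grab_frame(n); cv2.imwrite(f"pics/{n}0.png",p); np.savez(f"pics/{n}0.npz",p=p,d=d)
    print(n,{k:np.round(v,4).tolist() for k,v in eyes.camera_info(n).items()})
print(get_obs())
E
```

```text
pics
top {'fx': 391.6819, 'fy': 391.6819, 'cx': 280.1524, 'cy': 210.6131, 'extrinsics': [[0.0135, -0.9997, 0.0191, 0.0112], [-0.9847, -0.0166, -0.1736, 0.5584], [0.1738, -0.0165, -0.9846, 0.9672], [0.0, 0.0, 0.0, 1.0]]}
scene {'fx': 396.261, 'fy': 396.261, 'cx': 285.6524, 'cy': 206.8776, 'extrinsics': [[0.3497, 0.9367, 0.0167, -0.2104], [0.7368, -0.264, -0.6224, -0.3905], [-0.5787, 0.2299, -0.7825, 1.2494], [0.0, 0.0, 0.0, 1.0]]}
{'time': 0.1, 'joint_positions': array([-1.14501520e+00,  4.23769619e-01,  1.63058429e+00, -4.56907815e-05,
        1.08861817e+00, -1.89723026e-02]), 'joint_velocities': array([-0.00013647, -0.00176348, -0.00188764,  0.00105723,  0.00044684,
       -0.00013132]), 'joint_efforts': array([ 6.22303705e-04, -5.58426297e+01, -2.82445961e+01, -2.85950199e-05,
        2.92804456e-03,  3.66310076e-05]), 'ee_pos': array([ 0.26872526, -0.56374449,  0.23063169]), 'eef_rot': array([-3.06291702e+00, -6.92609674e-01,  4.99743919e-04]), 'force': array([0.3674885 , 0.13227314, 0.50620735]), 'torque': array([ 0.02450662, -0.01395599, -0.01338596]), 'grasp_force': 0.0, 'width': 0.9984864499523575}
```

View pics/top0.png

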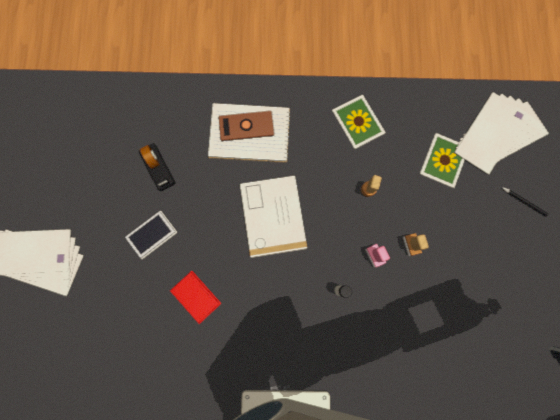

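View pics/scene0.png

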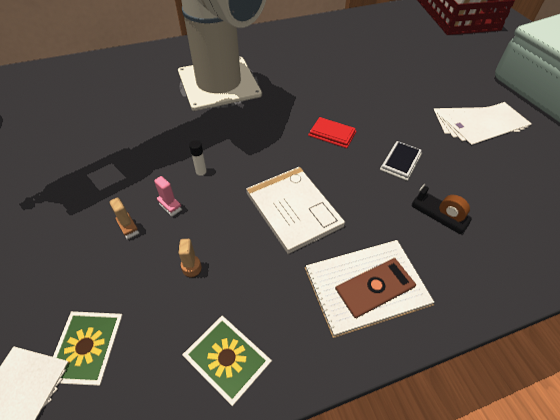

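The top view shows three stamp-shaped things: wooden with a round foot at (371,186), pink at (377,255), and wooden with a rectangular foot at (416,244), which is the one I want. The ink pad with dark felt and a steel rim is at (151,235), and its red look-alike is at (195,297). The mailer is at (273,216), with its frame at (255,196).

```bash
cat > h.py <<'E'
import numpy as np,cv2
from bench import get_obs, eyes, robot
def proj(n,P):
    c=eyes.camera_info(n);E=np.array(c["extrinsics"]);q=np.atleast_2d(P)@E[:3,:3].T+E[:3,3]
    return np.c_[c["fx"]*q[:,0]/q[:,2]+c["cx"],c["fy"]*q[:,1]/q[:,2]+c["cy"]]
def ray(n,uv,z):
    c=eyes.camera_info(n);E=np.array(c["extrinsics"]);uv=np.atleast_2d(uv).astype(float)
    d=np.c_[(uv[:,0]-c["cx"])/c["fx"],(uv[:,1]-c["cy"])/c["fy"],np.ones(len(uv))]@E[:3,:3]
    o=-E[:3,:3].T@E[:3,3]; return o+d*((z-o[2])/d[:,2])[:,None]
def cloud(n,d):
    c=eyes.camera_info(n);E=np.array(c["extrinsics"]);v,u=np.mgrid[:d.shape[0],:d.shape[1]]
    P=np.stack([(u-c["cx"])/c["fx"]*d,(v-c["cy"])/c["fy"]*d,d],-1)
    return (P-E[:3,3])@E[:3,:3]
def rect(P):  # minAreaRect in world xy (mm): centre, long side, short side, long-axis angle deg
    (c,(w,h),_)=r=cv2.minAreaRect((P[:,:2]*1000).astype(np.float32)); b=cv2.boxPoints(r)
    e=max(b[1]-b[0],b[2]-b[1],key=np.linalg.norm)
    return np.round([*c,max(w,h),min(w,h),np.degrees(np.arctan2(e[1],e[0]))%180],1)
def big(mask,near):
    n,l,s,c=cv2.connectedComponentsWithStats(mask.astype(np.uint8));k=[i for i in range(1,n) if s[i,4]>=40]
    i=min(k,key=lambda i:np.hypot(*(c[i]-near)));return l==i
def outline(m):
    c,_=cv2.findContours(m.astype(np.uint8),cv2.RETR_EXTERNAL,cv2.CHAIN_APPROX_NONE);return max(c,key=len)[:,0]
E
python3 - <<'E'
from h import *
tiles=[]
for n,spots in (("top",[(416,244),(151,235),(273,216)]),("scene",[(124,218),(401,160),(295,208)])):
    z=np.load(f"pics/{n}0.npz");p,d=z["p"],z["d"];C=cloud(n,d);Z=C[...,2]
    g=p.max(2).astype(int)
    S=np.array(spots)
    print(n)
    near=lambda q,r:np.hypot(*(np.mgrid[:420,:560][::-1]-np.array(q)[:,None,None]))<r
    # stamp handle top by depth
    m=near(spots[0],40)&(Z>.086)&(Z<.102)&(d>0)&(p[...,2]>p[...,0].astype(int)+25)
    print(' handle top',m.sum(),rect(C[m]),np.round(C[m].mean(0)*1000,1))
    m=near(spots[0],40)&(Z>.008)&(d>0)&(p[...,2]>p[...,0].astype(int)+20); print(' stamp low',rect(C[m&(Z<.035)]))
    m=big(near(spots[1],45)&(g>110),spots[1]);o=outline(m);print(' tin',rect(ray(n,o,.016)),m.sum())
    h=big(near(spots[1],15)&(g<90),spots[1]);print(' felt',rect(ray(n,outline(h),.018)))
    m=big(near(spots[2],75)&(g>110)&(Z<.03),spots[2]);print(' mailer',rect(ray(n,outline(m),.02)))
    for u,v in spots:
        tiles.append(cv2.resize(p[max(v-45,0):max(v-45,0)+90,u-45:u+45],(260,260),interpolation=cv2.INTER_CUBIC))
cv2.imwrite("pics/crop1.png",np.vstack([np.hstack(tiles[:3]),np.hstack(tiles[3:])]))
E
```

```text
top
 handle top 262 [ 464.2 -281.8  125.6   36.6  107.6] [ 463.7 -281.5   92.6]
 stamp low [ 468.  -292.6  114.6   54.1  106.4]
 tin [494.7 359.  117.2  78.1 129.5] 552
 felt [497.2 361.   75.5  54.1 129.1]
 mailer [550.4  38.8 203.3 152.6   9.8]
scene
 handle top 161 [ 481.8 -331.7   36.1   21.7   13. ] [ 484.5 -331.2   93.5]
 stamp low [ 470.8 -296.4  105.    55.1  106.2]
 tin [503.8 356.5 125.9  75.  129.2] 355
 felt [499.5 360.1  93.6  56.6 130.6]
 mailer [555.8  36.8 208.1 156.    9.7]
```

View pics/crop1.png

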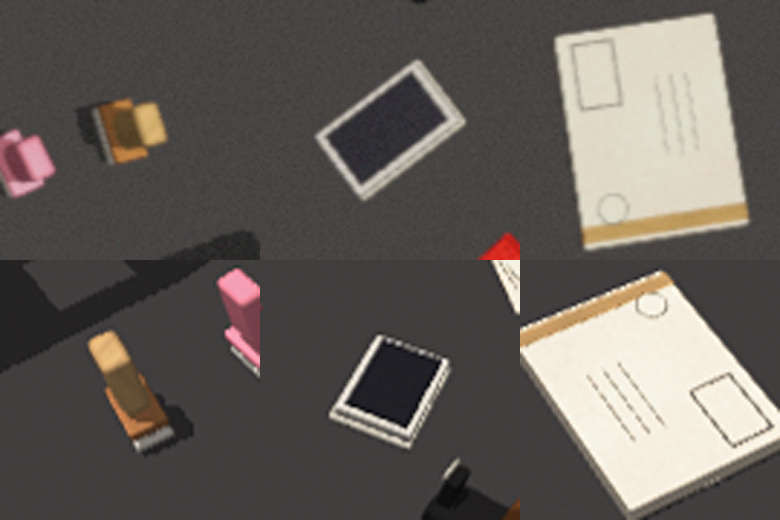

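The crop confirms all three. The wooden stamp has a rectangular foot with a pale base, the pad has dark felt in a steel rim, and the frame is in the mailer's corner opposite the brown strip. Next I'll mask the stamp without the pink one and locate the frame.

Run:
```python
from h import *
for n,s,f in (("top",(416,244),(255,196)),("scene",(124,218),(323,215))):
    z=np.load(f"pics/{n}0.npz");p,d=z["p"].astype(int),z["d"];C=cloud(n,d);Z=C[...,2]
    near=lambda q,r:np.hypot(*(np.mgrid[:420,:560][::-1]-np.array(q)[:,None,None]))<r
    w=near(s,32)&(p[...,2]-p[...,0]>25)&(p[...,1]-p[...,0]>12)&(d>0)
    m=w&(Z>.088)
    print(n,m.sum(),'handle top',rect(C[m]),'by outline',rect(ray(n,outline(big(m,s)),.094)))
    m=w&(Z>.02)&(Z<.034); print(' mount',m.sum(),rect(C[m]))
    g=cv2.cvtColor(np.load(f"pics/{n}0.npz")["p"],cv2.COLOR_BGR2GRAY)
    loc=cv2.morphologyEx(g,cv2.MORPH_CLOSE,np.ones((5,5)))-g.astype(int)
    m=near(f,25)&(loc>25)&(Z>.014)
    k=big(m,f)
    print(' frame',k.sum(),rect(ray(n,outline(k),.02)), 'mask ext',np.argwhere(k).min(0),np.argwhere(k).max(0))
```

```text
top 127 handle top [ 479.6 -331.7   35.5   21.7   14.7] by outline [ 479.2 -330.1   35.3   22.4   14.7]
 mount 137 [ 479.6 -331.6   53.9   31.    13.5]
 frame 83 [600.9  89.8  64.8  40.3  10. ] mask ext [184 245] [209 263]
scene 155 handle top [ 481.8 -331.7   36.1   21.7   13. ] by outline [ 484.5 -331.3   40.3   21.7   17.3]
 mount 174 [ 481.3 -332.3   54.5   29.2   14.8]
 frame 133 [601.2  89.8  66.7  41.4   9.7] mask ext [202 308] [227 337]
```

```bash
cat >> h.py <<'E'
from scipy.spatial.transform import Rotation as R
def rel(xyz,yaw):  # shift/turn (scaled) from measured pose to TCP xyz (m), tool down with tool x at yaw deg
    o=get_obs();A=R.from_rotvec(o["eef_rot"]);y=np.radians(yaw);c,s=np.cos(y),np.sin(y)
    B=R.from_matrix(np.array([[c,s,0],[s,-c,0],[0,0,-1]]))
    print("shift",np.round(A.inv().apply(np.array(xyz)-o["ee_pos"])*10,3),"turn",np.round((A.inv()*B).as_rotvec()/(np.pi/2),3))
    a=A.as_matrix(); print("ee",np.round(o["ee_pos"]*1000,1),"yaw",round(float(np.degrees(np.arctan2(a[1,0],a[0,0]))),2),"tilt",np.round(a[:2,2],4),"F",np.round(o["force"],2),"w",round(o["width"],3),"grip",round(o["grasp_force"],1),"t",o["time"],"q6",o["joint_positions"][5])
E
python3 - <<'E'
from h import *
rel([.4805,-.3318,.17],14)
z=np.load("pics/top0.npz");p,d=z["p"].astype(int),z["d"];C=cloud("top",d)
m=(p[...,2]-p[...,1]>40)&(p[...,0]-p[...,1]>10)&(C[...,2]>.02)
print(rect(C[m]))
E
```

```text
shift [ 2.91  -1.182  0.608] turn [-0.001  0.     0.128]
ee [ 268.7 -563.7  230.6] yaw 25.48 tilt [-0.0006  0.0012] F [0.37 0.13 0.51] w 0.998 grip 0.0 t 0.1 q6 -0.018972302579974416
[ 405.5 -110.4  292.5   54.1  109.7]
```

>>> apply_moves(targets=[[[0.3,-0.12,0],[0,0,0],0.6],[[0.65,-0.26,0],[0,0,0],0.6],[[0.97,-0.39,0],[0,0,0],0.6]])

```text
time: 0.4
ee_pos: [0.3401, -0.4861, 0.2308]
eef_rot: [-3.064, -0.691, 0.0]
force: [-0.3, -0.9, -0.0]
width: 0.6
grasp_force: 0.0
```

>>> apply_moves(targets=[[[0.35,-0.14,0],[0,0,0],0.6],[[0.7,-0.28,0],[0,0,0],0.6],[[0.97,-0.39,0],[0,0,0],0.6]])

```text
time: 0.7
ee_pos: [0.4115, -0.4085, 0.231]
eef_rot: [-3.063, -0.694, 0.0]
force: [0.1, -0.6, -0.2]
width: 0.604
grasp_force: 0.0
```

>>> apply_moves(targets=[[[0.35,-0.14,0.1],[0,0,0],0.6],[[0.7,-0.28,0.3],[0,0,0.07],0.6],[[0.97,-0.4,0.6],[0,0,0.128],0.6],[[0.97,-0.4,0.6],[0,0,0.128],0.6],[[0.97,-0.4,0.6],[0,0,0.128],0.6]])

```text
time: 1.2
ee_pos: [0.4806, -0.3317, 0.1705]
eef_rot: [-3.116, -0.386, 0.003]
force: [-0.2, 0.5, 0.4]
width: 0.604
grasp_force: 0.0
```

Run:
```python
from h import *
rel([.4805,-.3318,.047],14)
p,d=eyes.grab_frame("scene");cv2.imwrite("pics/s1.png",cv2.resize(p[120:300,40:280],(720,540)))
```

```text
shift [1.000e-03 2.000e-03 1.235e+00] turn [-0.001  0.001  0.001]
ee [ 480.6 -331.7  170.5] yaw 14.13 tilt [-0.0019  0.0011] F [-0.24  0.54  0.41] w 0.604 grip 0.0 t 1.2 q6 0.6999679263467158
```

View pics/s1.png

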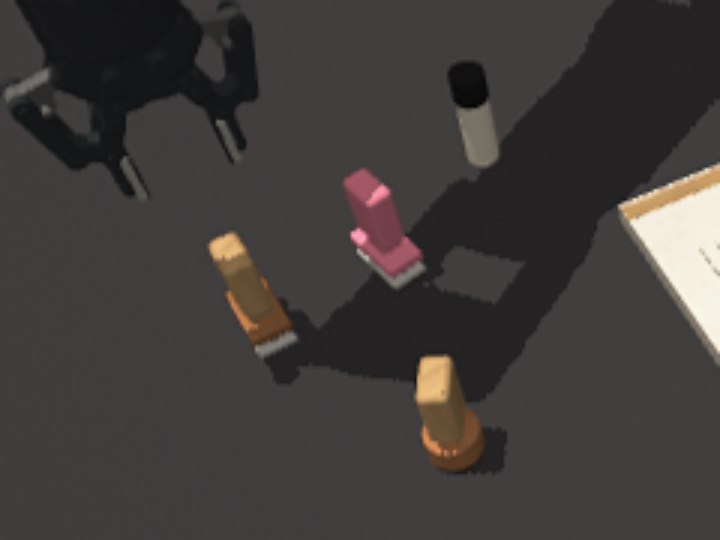

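The open fingers (about (130,180) and (235,150) in the crop) stand over the wooden stamp's handle at (235,260), clear of the pink one. I'll go down and grip.

>>> apply_moves(targets=[[[0,0,0.3],[0,0,0],0.6],[[0,0,0.6],[0,0,0],0.6],[[0,0,0.8],[0,0,0],0.6],[[0,0,0.9],[0,0,0],0.6]])

```text
time: 1.65
ee_pos: [0.4799, -0.3335, 0.0807]
eef_rot: [-3.118, -0.38, 0.001]
force: [-0.6, -0.3, -0.4]
width: 0.596
grasp_force: 0.0
```

>>> apply_moves(targets=[[[0,0,0.15],[0,0,0],0.6],[[0,0,0.3],[0,0,0],0.6],[[0,0,0.33],[0,0,0],0.6],[[0,0,0.33],[0,0,0],0.6]])

```text
time: 2.05
ee_pos: [0.4807, -0.3324, 0.0479]
eef_rot: [-3.118, -0.382, 0.001]
force: [0.8, -0.2, 1.0]
width: 0.6
grasp_force: 0.0
```

>>> apply_moves(targets=[[[0,0,0],[0,0,0],0.4],[[0,0,0],[0,0,0],0.33],[[0,0,0],[0,0,0],0.27],[[0,0,0],[0,0,0],0.22],[[0,0,0],[0,0,0],0.1],[[0,0,0],[0,0,0],0.1],[[0,0,0],[0,0,0],0.1],[[0,0,0],[0,0,0],0.1]], grip_force=60)

```text
time: 2.85
ee_pos: [0.4811, -0.3326, 0.0484]
eef_rot: [3.118, 0.382, 0.001]
force: [0.9, 0.2, 2.2]
width: 0.249
grasp_force: 59.3
```

Run:
```python
from h import *
rel([.4805,-.3318,.047],14)
```

```text
shift [-0.004 -0.009  0.014] turn [ 0. -0. -0.]
ee [ 481.1 -332.6   48.4] yaw 13.96 tilt [ 0.0005 -0.0003] F [0.92 0.15 2.16] w 0.249 grip 59.3 t 2.85 q6 0.701812667972991
```

>>> apply_moves(targets=[[[0,0,-0.1],[0,0,0],0.1],[[0,0,-0.3],[0,0,0],0.1],[[0,0,-0.6],[0,0,0],0.1],[[0,0,-0.9],[0,0,0],0.1],[[0,0,-1],[0,0,0],0.1]])

```text
time: 3.35
ee_pos: [0.4819, -0.3333, 0.1515]
eef_rot: [3.115, 0.382, 0.005]
force: [-0.2, -0.1, -0.7]
width: 0.249
grasp_force: 59.1
```

>>> apply_moves(targets=[[[0,0,-0.2],[0,0,-0.08],0.1],[[0,0,-0.3],[0,0,-0.17],0.1],[[0,0,-0.3],[0,0,-0.26],0.1],[[0,0,-0.3],[0,0,-0.344],0.1],[[0,0,-0.3],[0,0,-0.344],0.1]])

```text
time: 3.85
ee_pos: [0.4803, -0.3321, 0.1777]
eef_rot: [-2.902, -1.202, 0.001]
force: [-0.2, -1.2, -1.9]
width: 0.247
grasp_force: 59.1
```

Run:
```python
from h import *
rel([.498,.3605,.178],45)
p,d=eyes.grab_frame("scene");cv2.imwrite("pics/s2.png",cv2.resize(p[60:300,20:340],(800,600)))
```

```text
shift [ 5.022e+00 -4.773e+00  2.000e-03] turn [-0.001  0.    -0.   ]
ee [ 480.3 -332.1  177.7] yaw 44.99 tilt [-0.0012  0.0007] F [-0.22 -1.24 -1.88] w 0.247 grip 59.1 t 3.85 q6 0.16031171434042144
```

View pics/s2.png

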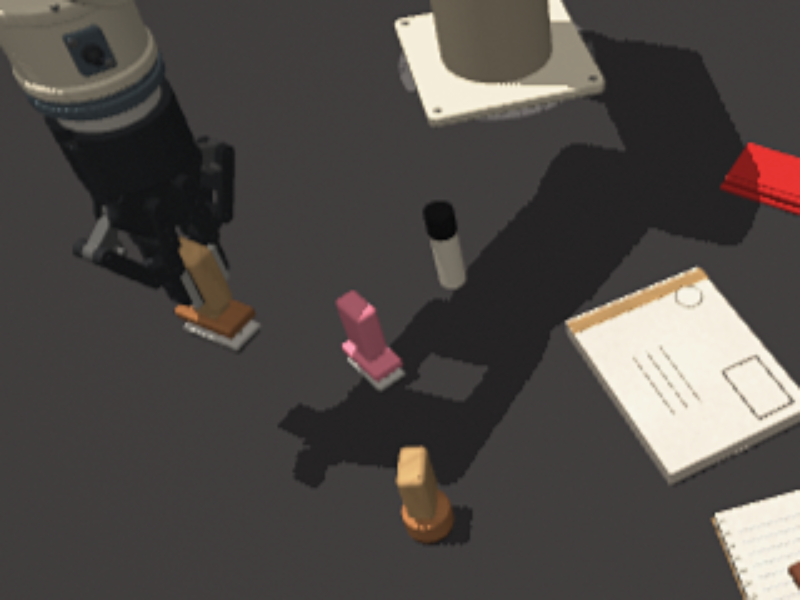

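The stamp is held upright at crop (215,300), and the other things haven't moved. I'll carry it to the pad.

>>> apply_moves(targets=[[[0.15,-0.14,0],[0,0,0],0.1],[[0.4,-0.38,0],[0,0,0],0.1],[[0.7,-0.66,0],[0,0,0],0.1],[[1,-0.95,0],[0,0,0],0.1]])

```text
time: 4.3
ee_pos: [0.4839, -0.1925, 0.1779]
eef_rot: [-2.905, -1.194, 0.001]
force: [0.8, 0.7, -1.3]
width: 0.253
grasp_force: 59.1
```

>>> apply_moves(targets=[[[0.25,-0.24,0],[0,0,0],0.1],[[0.5,-0.48,0],[0,0,0],0.1],[[0.75,-0.72,0],[0,0,0],0.1],[[1,-0.95,0],[0,0,0],0.1]])

```text
time: 4.7
ee_pos: [0.4873, -0.0544, 0.1781]
eef_rot: [-2.904, -1.196, 0.001]
force: [0.7, -0.5, -1.3]
width: 0.252
grasp_force: 59.1
```

>>> apply_moves(targets=[[[0.25,-0.24,0],[0,0,0],0.1],[[0.5,-0.48,0],[0,0,0],0.1],[[0.75,-0.72,0],[0,0,0],0.1],[[1,-0.95,0],[0,0,0],0.1]])

```text
time: 5.1
ee_pos: [0.4908, 0.0832, 0.1781]
eef_rot: [-2.904, -1.197, 0.001]
force: [0.8, -0.6, -1.9]
width: 0.251
grasp_force: 59.1
```

>>> apply_moves(targets=[[[0.25,-0.24,0],[0,0,0],0.1],[[0.5,-0.48,0],[0,0,0],0.1],[[0.75,-0.72,0],[0,0,0],0.1],[[1,-0.95,0],[0,0,0],0.1]])

```text
time: 5.5
ee_pos: [0.4944, 0.221, 0.178]
eef_rot: [-2.905, -1.197, 0.002]
force: [0.9, 0.0, -0.3]
width: 0.246
grasp_force: 59.1
```

>>> apply_moves(targets=[[[0.3,-0.3,0],[0,0,-0.08],0.1],[[0.6,-0.6,0],[0,0,-0.17],0.1],[[0.85,-0.8,0],[0,0,-0.26],0.1],[[1,-0.95,0],[0,0,-0.35],0.1],[[1,-0.95,0],[0,0,-0.44],0.1],[[1,-0.95,0],[0,0,-0.53],0.1],[[1,-0.95,0],[0,0,-0.62],0.1],[[1,-0.95,0],[0,0,-0.71],0.1],[[1,-0.95,0],[0,0,-0.8],0.1],[[1,-0.95,0],[0,0,-0.89],0.1]])

```text
time: 6.5
ee_pos: [0.4981, 0.3572, 0.1778]
eef_rot: [-1.445, -2.789, 0.002]
force: [-0.3, 1.0, -1.0]
width: 0.249
grasp_force: 59.1
```

>>> apply_moves(targets=[[[0,0,0],[0,0,-0.05],0.1],[[0,0,0],[0,0,-0.05],0.1],[[0,0,0],[0,0,-0.05],0.1]])

```text
time: 6.8
ee_pos: [0.4986, 0.3571, 0.178]
eef_rot: [-1.344, -2.839, 0.001]
force: [0.7, -0.3, -1.8]
width: 0.251
grasp_force: 59.1
```

Run:
```python
from h import *
rel([.498,.3605,.178],129.5)
T=[]
for n,s in (("top",(151,235)),("scene",(401,160))):
    p,d=eyes.grab_frame(n);np.savez(f"pics/{n}3.npz",p=p,d=d)
    u,v=proj(n,[.498,.3605,.08])[0].astype(int);u=np.clip(u,80,480);v=np.clip(v,80,340)
    T.append(cv2.resize(p[v-80:v+80,u-80:u+80],(400,400)))
cv2.imwrite("pics/s3.png",np.hstack(T))
```

```text
shift [0.03  0.017 0.   ] turn [-0.    -0.    -0.002]
ee [498.6 357.1 178. ] yaw 129.34 tilt [-0.0007 -0.0004] F [ 0.74 -0.3  -1.77] w 0.251 grip 59.1 t 6.8 q6 -0.08455477221219819
```

View pics/s3.png

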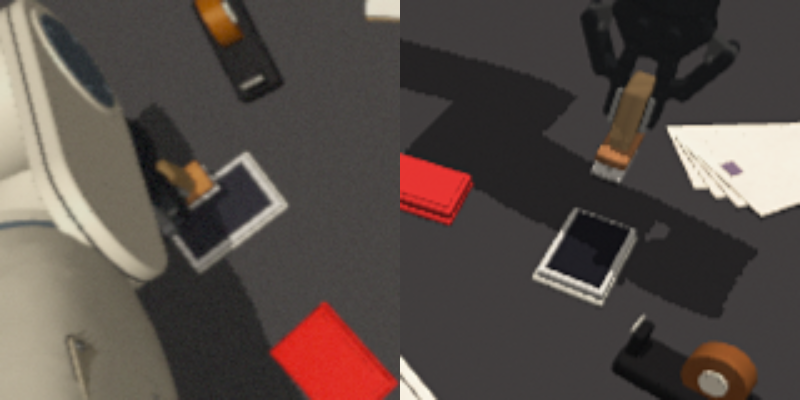

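In both crops the stamp hangs over the pad, with its long side along the tin's long side. I'll centre it and go down.

>>> apply_moves(targets=[[[0.03,0.017,0.2],[0,0,0],0.1],[[0.03,0.017,0.5],[0,0,0],0.1],[[0.03,0.017,0.8],[0,0,0],0.1],[[0.03,0.017,0.95],[0,0,0],0.1],[[0.03,0.017,1],[0,0,0],0.1],[[0.03,0.017,1],[0,0,0],0.1],[[0.03,0.017,1],[0,0,0],0.1],[[0.03,0.017,1],[0,0,0],0.1]])

```text
time: 7.7
ee_pos: [0.4997, 0.3609, 0.0797]
eef_rot: [1.339, 2.841, 0.003]
force: [0.2, 1.1, -1.1]
width: 0.252
grasp_force: 59.1
```

Run:
```python
from h import *
rel([.498,.3605,.0664],129.5)
T=[]
for n in ("top","scene"):
    p,d=eyes.grab_frame(n);np.savez(f"pics/{n}4.npz",p=p,d=d)
    q=proj(n,[[.498,.3605,.035]])[0];u,v=q.astype(int)
    T.append(cv2.resize(p[v-50:v+50,u-50:u+50],(400,400)))
    if n=="scene":
        C=cloud(n,d);g=p.astype(int);m=np.zeros(d.shape,bool);m[v-40:v+40,u-40:u+40]=1
        print("mount",rect(C[m&(g[...,2]-g[...,0]>25)&(C[...,2]>.045)&(C[...,2]<.062)]))
cv2.imwrite("pics/s4.png",np.hstack(T))
```

```text
shift [ 0.007 -0.016  0.133] turn [0.002 0.    0.   ]
ee [499.7 360.9  79.7] yaw 129.51 tilt [0.002  0.0014] F [ 0.23  1.08 -1.14] w 0.252 grip 59.1 t 7.7 q6 -0.08338974801715981
mount [503.5 355.2  50.   29.3 129.1]
```

View pics/s4.png

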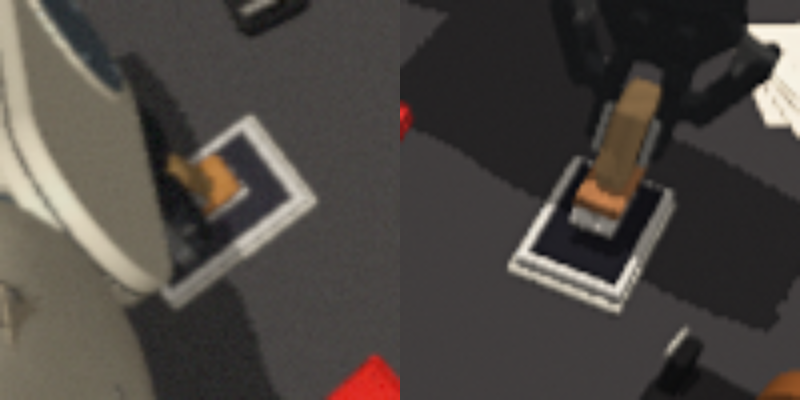

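The stamp is about 13 mm above the middle of the felt and square with it. Now the gentle press.

>>> apply_moves(targets=[[[0.005,-0.008,0.05],[0,0,0],0.1],[[0.005,-0.008,0.09],[0,0,0],0.1],[[0.005,-0.008,0.12],[0,0,0],0.1],[[0.005,-0.008,0.13],[0,0,0],0.1],[[0.005,-0.008,0.14],[0,0,0],0.1],[[0.005,-0.008,0.15],[0,0,0],0.1],[[0.005,-0.008,0.15],[0,0,0],0.1],[[0.005,-0.008,0.15],[0,0,0],0.1]])

```text
time: 8.6
ee_pos: [0.4977, 0.3601, 0.0634]
eef_rot: [-1.339, -2.841, 0.001]
force: [-2.7, -2.1, 3.4]
width: 0.25
grasp_force: 59.7
```

>>> apply_moves(targets=[[[0,0,0.01],[0,0,0],0.1],[[0,0,0.01],[0,0,0],0.1],[[0,0,0.01],[0,0,0],0.1]])

```text
time: 8.9
ee_pos: [0.4978, 0.3602, 0.0624]
eef_rot: [-1.339, -2.842, 0.0]
force: [-3.0, -2.1, 3.9]
width: 0.249
grasp_force: 59.8
```

>>> apply_moves(targets=[[[0,0,0.01],[0,0,0],0.1],[[0,0,0.01],[0,0,0],0.1],[[0,0,0.01],[0,0,0],0.1]])

```text
time: 9.2
ee_pos: [0.4978, 0.3602, 0.0613]
eef_rot: [-1.339, -2.842, 0.0]
force: [-3.0, -2.1, 5.3]
width: 0.246
grasp_force: 59.9
```

>>> apply_moves(targets=[[[0,0,-0.02],[0,0,0],0.1],[[0,0,-0.05],[0,0,0],0.1],[[0,0,-0.1],[0,0,0],0.1],[[0,0,-0.3],[0,0,0],0.1],[[0,0,-0.6],[0,0,0],0.1],[[0,0,-0.9],[0,0,0],0.1],[[0,0,-1],[0,0,0],0.1],[[0,0,-1],[0,0,0],0.1]])

```text
time: 10.0
ee_pos: [0.499, 0.361, 0.1629]
eef_rot: [1.339, 2.84, 0.006]
force: [-0.8, 0.1, -1.0]
width: 0.252
grasp_force: 59.2
```

>>> apply_moves(targets=[[[-0.2,-0.07,0],[0,0,0],0.1],[[-0.55,-0.18,0],[0,0,0],0.1],[[-0.91,-0.31,0],[0,0,0],0.1]])

```text
time: 10.3
ee_pos: [0.5312, 0.2696, 0.1593]
eef_rot: [-1.336, -2.842, 0.003]
force: [0.8, -0.7, -0.7]
width: 0.252
grasp_force: 59.2
```

>>> apply_moves(targets=[[[-0.3,-0.1,0],[0,0,0],0.1],[[-0.6,-0.2,0],[0,0,0],0.1],[[-0.91,-0.31,0],[0,0,0],0.1]])

```text
time: 10.6
ee_pos: [0.5653, 0.1789, 0.1593]
eef_rot: [-1.339, -2.84, 0.003]
force: [-0.1, -0.2, -0.9]
width: 0.252
grasp_force: 59.2
```

>>> apply_moves(targets=[[[-0.3,-0.1,0],[0,0,-0.08],0.1],[[-0.6,-0.2,0],[0,0,-0.17],0.1],[[-0.8,-0.27,0],[0,0,-0.26],0.1],[[-0.91,-0.31,0],[0,0,-0.35],0.1],[[-0.91,-0.31,0],[0,0,-0.44],0.1],[[-0.91,-0.31,0],[0,0,-0.53],0.1],[[-0.91,-0.31,0],[0,0,-0.62],0.1],[[-0.91,-0.31,0],[0,0,-0.67],0.1],[[-0.91,-0.31,0],[0,0,-0.67],0.1],[[-0.91,-0.31,0],[0,0,-0.67],0.1]])

```text
time: 11.6
ee_pos: [0.5992, 0.0904, 0.1599]
eef_rot: [0.265, -3.128, 0.0]
force: [-0.0, -0.4, -1.1]
width: 0.253
grasp_force: 59.1
```

Run:
```python
from h import *
rel([.601,.0898,.0984],189.8)
T=[]
for n in ("top","scene"):
    p,d=eyes.grab_frame(n)
    u,v=proj(n,[[.601,.0898,.06]])[0].astype(int)
    T.append(cv2.resize(p[v-65:v+65,u-65:u+65],(400,400)))
    w=p.max(2)>0
cv2.imwrite("pics/s5.png",np.hstack(T))
```

```text
shift [-0.018 -0.009  0.615] turn [ 0.    -0.001 -0.001]
ee [599.2  90.4 159.9] yaw -170.31 tilt [-0.0019 -0.0003] F [-0.01 -0.38 -1.14] w 0.253 grip 59.1 t 11.6 q6 -1.6099065080761767
```

View pics/s5.png

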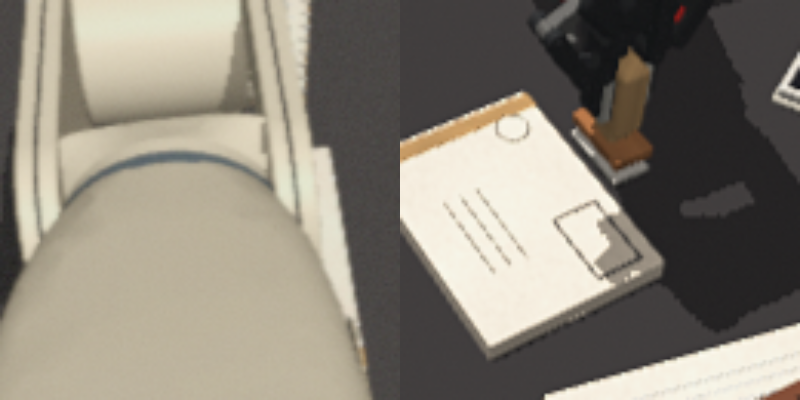

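The scene crop shows the frame at (597,238), with the stamp above it and roughly aligned. The arm hides the top view. I'll go down to about 11 mm above the mailer and measure the stamp against the frame.

>>> apply_moves(targets=[[[-0.015,-0.005,0.15],[0,0,0],0.1],[[-0.015,-0.005,0.4],[0,0,0],0.1],[[-0.015,-0.005,0.65],[0,0,0],0.1],[[-0.015,-0.005,0.77],[0,0,0],0.1],[[-0.015,-0.005,0.8],[0,0,0],0.1],[[-0.015,-0.005,0.8],[0,0,0],0.1],[[-0.015,-0.005,0.8],[0,0,0],0.1],[[-0.015,-0.005,0.8],[0,0,0],0.1]])

```text
time: 12.5
ee_pos: [0.6023, 0.0904, 0.0825]
eef_rot: [-0.269, 3.128, 0.0]
force: [-0.6, -0.2, -1.2]
width: 0.249
grasp_force: 59.1
```

Run:
```python
from h import *
rel([.601,.0898,.0684],189.8)
for n in ("scene",):
    E=[];
    for k in range(4):
        o=get_obs();E.append(o["ee_pos"]);p,d=eyes.grab_frame(n)
    np.savez("pics/scene6.npz",p=p,d=d)
    print("ee mean",np.round(np.mean(E,0)*1000,1),np.round(np.std(E,0)*1000,1))
    u,v=proj(n,[[.601,.0898,.04]])[0].astype(int);print(u,v)
    cv2.imwrite("pics/s6.png",cv2.resize(p[v-40:v+35,u-50:u+50],(800,600),interpolation=cv2.INTER_CUBIC))
    C=cloud(n,d);g=p.astype(int);m=np.zeros(d.shape,bool);m[v-40:v+40,u-40:u+40]=1
    w=m&(g[...,2]-g[...,0]>25)&(d>0)
    Z=C[...,2]
    for lo in range(30,70,4): print(lo,(w&(Z>lo/1000)&(Z<(lo+4)/1000)).sum(),end="; ")
    k=w&(Z>.052)&(Z<.0625);print("mount",k.sum(),rect(C[k]))
    # expected mount-top corners px, tool-frame offset, for comparison
    t=np.mean(E,0);zt=t[2]-.0484+.028
    a=np.radians(9.8);ex,ey=np.array([np.cos(a),np.sin(a)]),np.array([-np.sin(a),np.cos(a)])
    print("expected corners px",np.round(proj(n,[[*(t[:2]+sx*.027*ex+sy*.015*ey),zt] for sx,sy in((-1,-1),(-1,1),(1,1),(1,-1))]),1).tolist(),"crop origin",u-50,v-40)
```

```text
shift [ 0.014 -0.003  0.14 ] turn [-0.     0.001  0.   ]
ee [602.3  90.4  82.5] yaw -170.18 tilt [0.0021 0.0003] F [-0.6  -0.22 -1.17] w 0.249 grip 59.1 t 12.5 q6 -1.6128571231969817
ee mean [602.1  90.3  82.3] [0.1 0.  0.1]
323 208
30 0; 34 0; 38 2; 42 2; 46 0; 50 4; 54 28; 58 94; 62 62; 66 6; mount 141 [603.6  88.7  55.3  30.3  12.2]
expected corners px [[312.2, 197.1], [323.4, 192.0], [337.2, 208.4], [325.7, 213.8]] crop origin 273 168
```

View pics/s6.png

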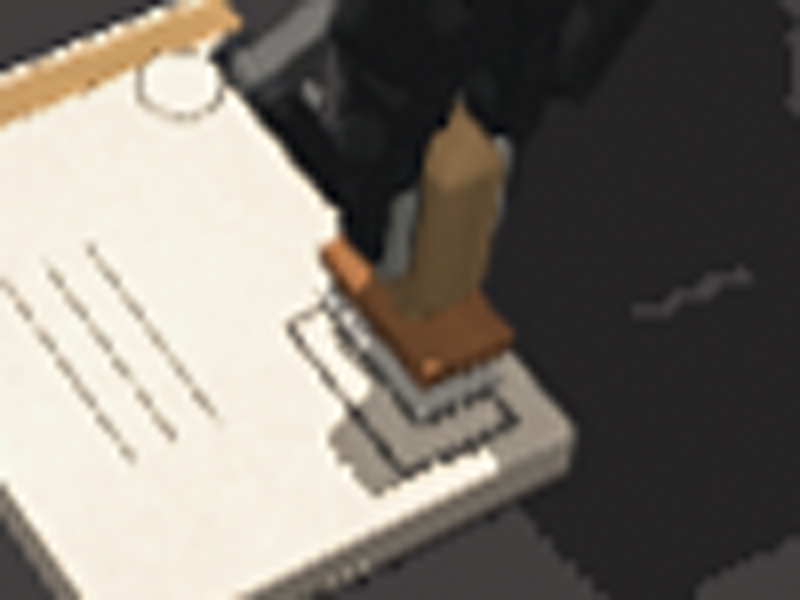

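The front corners of the mount fall within about 1 px of where the arm pose puts them, at (326,213) and (337,209). The foot is over the frame and parallel to it. I'll make a small lateral trim in the air, then press straight down.

>>> apply_moves(targets=[[[0.005,-0.005,0.02],[0,0,0],0.1],[[0.005,-0.005,0.04],[0,0,0],0.1],[[0.005,-0.005,0.06],[0,0,0],0.1],[[0.005,-0.005,0.08],[0,0,0],0.1],[[0.005,-0.005,0.08],[0,0,0],0.1],[[0.005,-0.005,0.08],[0,0,0],0.1],[[0.005,-0.005,0.08],[0,0,0],0.1],[[0.005,-0.005,0.08],[0,0,0],0.1]])

```text
time: 13.5
ee_pos: [0.6011, 0.0897, 0.0734]
eef_rot: [-0.269, 3.13, 0.0]
force: [0.7, 0.4, -0.7]
width: 0.254
grasp_force: 59.1
```

Run:
```python
from h import *
rel([.601,.0898,.0634],189.8)
n="scene";p,d=eyes.grab_frame(n);u0,v0=280,175
rel([.601,.0898,.0634],189.8)
a=np.radians(9.8);ex,ey=np.array([np.cos(a),np.sin(a)]),np.array([-np.sin(a),np.cos(a)])
o=get_obs()["ee_pos"]
im=cv2.resize(p[v0:v0+60,u0:u0+80],(800,600),interpolation=cv2.INTER_CUBIC)
def draw(c,z,hx,hy,col):
    q=proj(n,[[*(np.array(c)+sx*hx*ex+sy*hy*ey),z] for sx,sy in((-1,-1),(-1,1),(1,1),(1,-1))])
    q=((q-[u0,v0]+.5)*10-.5).astype(int); cv2.polylines(im,[q.reshape(-1,1,2)],True,col,1)
draw([.601,.0898],.02,.032,.02,(0,200,0)); draw(o[:2],o[2]-.0484,.025,.013,(0,0,255)); draw(o[:2],o[2]-.0204,.027,.015,(255,0,0))
cv2.imwrite("pics/s7.png",im)
```

```text
shift [0.001 0.001 0.1  ] turn [0. 0. 0.]
ee [601.1  89.7  73.4] yaw -170.18 tilt [0.0002 0.    ] F [ 0.73  0.4  -0.73] w 0.254 grip 59.1 t 13.5 q6 -1.6137574952388374
shift [0.001 0.001 0.1  ] turn [-0.  0.  0.]
ee [601.1  89.7  73.4] yaw -170.17 tilt [0.0001 0.    ] F [ 0.6   0.27 -1.34] w 0.251 grip 59.1 t 13.55 q6 -1.6138081451172035
```

View pics/s7.png

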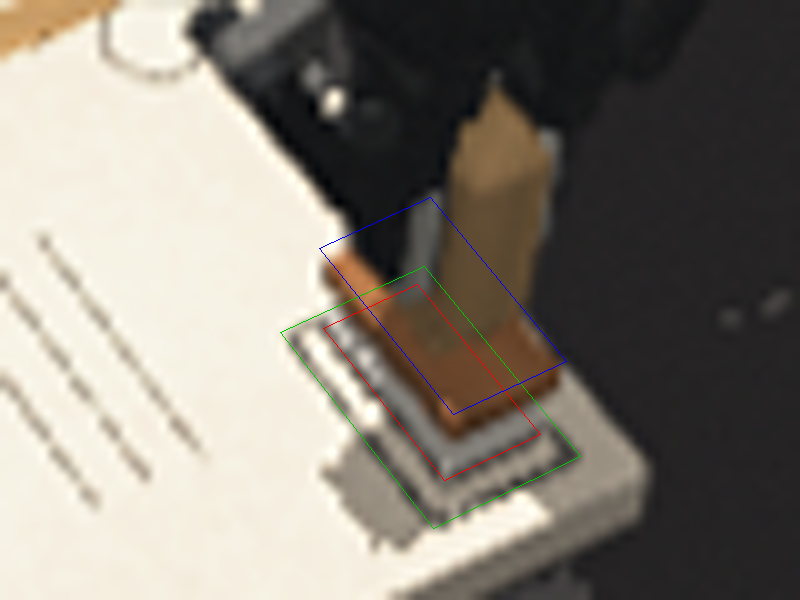

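The overlays agree. The green frame outline and the red foot outline both match the picture to about half a pixel, and the foot is centred and square. Now I'll press straight down: 5 mm to contact, then about 5 mm of spring.

>>> apply_moves(targets=[[[0,0,0.015],[0,0,0],0.1],[[0,0,0.03],[0,0,0],0.1],[[0,0,0.04],[0,0,0],0.1],[[0,0,0.05],[0,0,0],0.1],[[0,0,0.06],[0,0,0],0.1],[[0,0,0.07],[0,0,0],0.1],[[0,0,0.08],[0,0,0],0.1],[[0,0,0.085],[0,0,0],0.1],[[0,0,0.085],[0,0,0],0.1],[[0,0,0.085],[0,0,0],0.1]])

```text
time: 14.55
ee_pos: [0.6011, 0.0897, 0.0649]
eef_rot: [-0.269, 3.13, 0.0]
force: [-1.2, -1.4, 3.8]
width: 0.248
grasp_force: 59.7
```

Run:
```python
from h import *
F=[]
for k in range(6): eyes.grab_frame("scene");o=get_obs();F.append([*o["force"],*o["ee_pos"]*1000])
print(np.round(np.mean(F,0),2));rel([.601,.0898,.0634],189.8)
```

```text
[-1.6800e+00 -4.9000e-01  4.0200e+00  6.0107e+02  8.9660e+01  6.4900e+01]
shift [0.001 0.002 0.015] turn [-0.  0.  0.]
ee [601.1  89.7  64.9] yaw -170.17 tilt [ 0.0001 -0.    ] F [-1.22 -0.51  3.9 ] w 0.248 grip 59.7 t 14.85 q6 -1.6137691051286809
```

>>> apply_moves(targets=[[[0,0,0.003],[0,0,0],0.1],[[0,0,0.007],[0,0,0],0.1],[[0,0,0.007],[0,0,0],0.1],[[0,0,0.007],[0,0,0],0.1]])

```text
time: 15.25
ee_pos: [0.601, 0.0896, 0.0641]
eef_rot: [0.269, -3.13, -0.0]
force: [-2.9, -1.1, 4.6]
width: 0.254
grasp_force: 59.7
```

Run:
```python
from h import *
F=[]
for k in range(8):
    p,d=eyes.grab_frame("scene");o=get_obs();F.append([*o["force"],*o["ee_pos"]*1000])
print(np.round(np.mean(F,0),2));rel([.601,.0898,.0634],189.8)
n="scene";g=cv2.cvtColor(p,cv2.COLOR_BGR2GRAY);C=cloud(n,d)
near=np.hypot(*(np.mgrid[:420,:560][::-1]-np.array((295,208))[:,None,None]))<75
m=big(near&(p.max(2)>110)&(C[...,2]<.03),(285,208));print("mailer",rect(ray(n,outline(m),.02)))
im=cv2.resize(p[175:235,280:360],(800,600),interpolation=cv2.INTER_CUBIC)
a=np.radians(9.8);ex,ey=np.array([np.cos(a),np.sin(a)]),np.array([-np.sin(a),np.cos(a)])
q=proj(n,[[*(np.array([.601,.0898])+sx*.032*ex+sy*.02*ey),.02] for sx,sy in((-1,-1),(-1,1),(1,1),(1,-1))])
cv2.polylines(im,[((q-[280,175]+.5)*10).astype(int).reshape(-1,1,2)],True,(0,200,0),1);cv2.imwrite("pics/s8.png",im)
```

```text
[-1.3300e+00 -4.5000e-01  4.4900e+00  6.0107e+02  8.9650e+01  6.4130e+01]
shift [0.    0.002 0.007] turn [-0. -0.  0.]
ee [601.1  89.6  64.1] yaw -170.18 tilt [-0. -0.] F [-1.11  0.26  4.27] w 0.243 grip 59.7 t 15.65 q6 -1.613778462026174
mailer [555.8  36.8 208.1 156.    9.7]
```

View pics/s8.png

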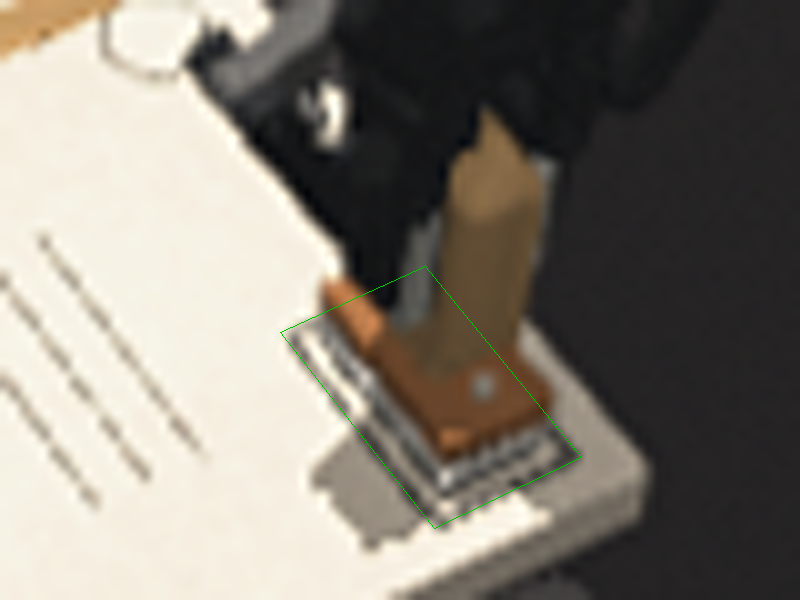

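The foot stands inside the frame with even margins, the mailer hasn't moved, and the push of about 5.7 N puts the spring about half way in. Handing it in.

```bash
python3 -c "
from bench import robot
print(robot.finish_job())"
```

```text
the job is handed in; nothing more can be done
None
```

I inked the stamp on the pad and pressed it in the frame, centred and square to within about 1 mm by camera, with its spring about half way in (about 5.7 N); I handed in the job still holding it there, at 15.7 s, and the result was not reported.

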